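# Level and pin a tilting test fixture, then slide a module under its retaining lips

### The arm

A 6-joint arm with a two-finger parallel gripper is mounted at the origin on the work surface. World frame = base frame: x ahead of the robot, y to its left, z up, the work surface at z = 0. Lengths are in m, angles in rad, forces in N, time in s.
With the tool pointing down it reaches from about 0.3 to 1 m from the base axis. Payload 5.1 kg.
Tool frame: the origin (TCP) lies midway between the tips of the shut fingers; the grasp point (between the pads) lies 19 mm behind it; z points along the fingers, y is the line along which they close (so a half turn about z gives the same grasp; the last joint's range is limited). The gripper opens to 95 mm and grips with 3 to 60 N. Pads are 20 mm wide; open, the fingers measure 119 mm over their backs; the gripper's body (75 mm by 180 mm) begins 59 mm behind the grasp point.
Start: joints at [1.064, 0.124, 1.65, -0, 1.367, -0.083], TCP at [0.267, 0.592, 0.215] pointing down, gripper open.
Joint ranges: [-2.61, 2.61], [-1.02, 2.33], [0.03, 2.71], [-1.35, 4.49], [0.32, 2.68], [-2.91, 2.91]. Speed limits (rad/s): [2.57, 2.57, 3.14, 3.14, 3.14, 3.14].

### API

Orientations are given as a rotation vector (axis times angle).
In Python, from rig import * gives the robot as it stands.
- The arm moves only by the tool drive_tool, never from a script. Its argument "motion" is a list of rows, each an object with "delta_pos": the shift along the tool's x, y, z in cm, a list of three; "dr": the turn, a rotation vector about the tool's x, y, z in degrees, a list of three; "gripper": the closure, from 0 (fully open) to 1 (shut). A call has 1 to 10 rows; each row shifts and turns the commanded pose from where the row before left it, along the tool's axes as they then stand; what a row does not reach is not made up. A row lasts 1/10 s, in which the tool goes at most 50 mm and 8.59 degrees, less where a joint would pass 70% of its speed; a pose out of reach is approached as far as the arm can. A call with a gripper value outside its range is refused whole. The fingers move at their own pace and stop on an object; the grip force is fixed at half the most. Time passes only in rows, so rows that do not move let the fingers close. It gives the time, the measured TCP pose, the force, the opening and the grip force at its end, in the units of the state.
- get_state(): the state, without advancing time (a new reading comes with each control period).
- camera(name): name is "side" or "top"; returns (picture, depth): 384x512x3 uint8, blue, green, red; 384x512 float32, m along the optical axis (not along the pixel's ray), 0 where there is no reading.
- calibration(name): a dict with "fovy" (degrees; the focal length in pixels is half the picture's height over the tangent of half this angle, whatever the lens; pixels are square), "cx", "cy" (the principal point, pixels), "distortion" ([k1, k2, p1, p2, k3] as OpenCV has them; the pictures are not rectified), "eye" and "attitude" of the camera in the world. Camera axes: x right, y down, z forward; pixel columns grow to the right and rows downward; lengths in m; the calibration is good to about 2 mm. A picture is of the moment at which its call begins. calibration takes no time and is no camera call.
- finish_job(): hands the job in; it is judged then, once.
The state is a dict: "clock": time; "q": joint angles; "joint_velocities": joint speeds; "joint_torque": joint torques, N m; "position": TCP position; "tool_rot": TCP orientation; "wrist_force": force on the tool from outside, world axes, zero at the start; "wrist_torque": the same for the moment, N m; "finger_gap": finger opening in m; "finger_force": force on a finger pad.
Only numpy, scipy, OpenCV 4.12 (cv2) and the standard library are available. Lean on these libraries where they do the work, as an engineer would, in place of code of your own. Each camera call takes 0.05 s, during which the arm holds its last target. There are 200 camera calls.

### The job

First push the tilted cradle of the test fixture down until it is level, and lock it there with the black-handled pin, fully down through the cradle's tab until its collar sits on the tab. Then lift the finned module out of its black dock, lay it on the open track of the cradle with its plain nose towards the retaining lips and let go; take it again by its finned tail and slide it under the lips until the nose is fully home against the end stop. Leave the other things on the bench where they are.

Things in the scene. Friction and masses are not known exactly. Their poses are not given: they have to be found in the camera images.
- fixture: Fixed tilting test fixture: aluminium base 240 x 105 x 12 mm, an upright (58 mm high) at each end for the cradle's axle. Origin: centre of base, on the bench; +x = direction in which the module slides home, +z up; axle along x, 45 mm up. A steel lock block under the tab (centre x +55, y -80 mm, 44 mm square, top 48 mm up) has a vertical 17 mm through hole.
- cradle (a joint): Tilt of the cradle about the fixture's axle, rad: 0 = level, on its hard stop; positive = the tab (fixture's -y side) is swung up, at most 0.75. It stays where it is left (friction 0.35 N m, no spring: about 5 N straight down on the tab moves it). Press the tab down until it stops.
- tab_hole (a point): Centre of the vertical 17 mm hole in the cradle's tab, on the tab's top face; moves with the cradle; fixture's axes when level. The tab is an aluminium plate 12 mm thick, 50 mm along x, from 40 mm on the +y side of this point (towards the axle) to 32 mm on the -y side. Level, it is at x +55, y -80, z 62 mm of the fixture, right over the lock block's hole, 2 mm above the block.
- mouth (a point): Middle of the pocket's mouth, on the track's top face; moves with the cradle. Level: x +20, y 0, z 62 mm of the fixture, its axes. The open track runs 122 mm from here to -x, only 48 mm wide (narrower than the module: fingers pass beside it), 12 mm thick. Flared guides, 28 mm tall, stand within 14 mm before the mouth, outside the pocket's width.
- home (a point): Where the module's origin and axes are when fully home; moves with the cradle. Level: x +25, y 0, z 62 mm of the fixture, 65 mm short of the end stop's face. The pocket is 70 mm deep from mouth to stop; side walls 61 mm apart inside, 77 mm outside; over them two inward lips, undersides 34 mm and tops 42 mm above the track, with a slot 21 mm wide between them.
- module: Aluminium module 130 x 56 mm, about 0.4 kg, lying flat. Origin: centre of its underside; +x towards its plain nose, +z up. The nose part (x -17 to +65 mm) is 30 mm tall; the tail (x -65 to -17) carries cooling fins up to 46 mm, too tall for the pocket. Flat vertical sides, 56 mm apart, along the whole length. It starts in the dock.
- dock: Fixed black plastic dock. Origin on the bench; the module starts in it with the same axes, its origin 6 mm above this one (give or take 1 mm sideways). Two side walls and an end wall, 50 mm tall, enclose the tail from x -73 to -15 mm (side play 2.5 mm); ahead of that is only a floor strip 6 mm thick, 50 mm wide, so the nose part can be gripped by its sides. The module lifts straight up.
- pin: Locking pin, 96 mm long, 90 g, upright in its stand. Origin: its bottom tip, +z up along it. Steel shank 12 mm in diameter, 46 mm long, tapered tip; then a collar 26 mm in diameter, 5 mm thick; then a round black handle 22 mm in diameter, from 51 to 96 mm above the tip.
- pin_stand: Fixed grey plastic block 44 x 44 x 48 mm with a vertical 17 mm hole that holds the pin; origin: centre of its underside. The pin's collar rests on its top, so its tip is 2 mm above the bench; the pin may stand up to 2.5 mm off-centre.
- flange: Bystander: square brass waveguide flange 50 x 50 x 14 mm, flat on the bench; origin: centre of its underside.
- cover: Bystander: flat aluminium cover plate 110 x 80 x 8 mm; origin: centre of its underside.
- housing: Bystander: plain aluminium housing 120 x 45 mm, 90 mm tall, standing on its edge; origin: centre of its underside.
- driver: Bystander: screwdriver with a yellow handle, lying on the bench.
- mouse: Bystander: black computer mouse 100 x 58 x 32 mm; origin: centre of its underside.
- adapter: Bystander: brass coaxial adapter about 50 mm long, 44 mm tall; origin: on the bench under it.
Things that resemble listed ones, but are neither listed nor needed, are in the scene too. Leave any blue or turquoise look-alike of the module alone.

How it is judged:
On the way, in this order (a step that is already met when the one before it is completed fails the run):
1. the cradle is swung down level (value of joint cradle below 0.04 rad), for 0.2 s.
2. the pin stands fully down in the level cradle's tab hole (value of joint cradle below 0.04 rad and horizontal distance between pin and tab_hole below 0.006 m and z of pin in the frame of tab_hole below -0.042 m and angle between pin's own z axis and vertical below 0.12 rad), for 0.2 s.
3. the module lies flat on the pinned cradle's track, short of home, and is let go (all of step 2 and x of module in the frame of home between -0.13 and -0.006 m and y of module in the frame of home between -0.02 and 0.02 m and z of module in the frame of home between -0.004 and 0.004 m and contact force between the fingers and module below 0.1 N and linear speed of module below 0.02 m/s), for 0.2 s.
At the end, for the whole second after the job is handed in: Cradle level (0.04 rad); pin upright (0.12 rad) in the tab hole (6 mm), tip 42 mm or more below the tab top; module within 4 mm of home along the slide, 5 mm across, 3 mm in height, aligned within 0.1 rad; both at rest and released (all of step 2 and x of module in the frame of home between -0.004 and 0.004 m and y of module in the frame of home between -0.005 and 0.005 m and z of module in the frame of home between -0.003 and 0.003 m and angle between the x axis of module and the x axis of home, either way round below 0.1 rad and linear speed of each of module, pin below 0.02 m/s and contact force between the fingers and module below 0.1 N and contact force between the fingers and pin below 0.1 N); the robot touches nothing.
It fails at once if a bystander is pushed more than 40 mm away (distance of any of flange, cover, housing, driver, mouse, adapter from where it was at the start of the episode above 0.04 m).
It also fails if it takes over 72 s, if anything falls off the work surface, if the arm or the gripper's body presses on something with over 40 N, if the wrist force passes 120 N, or if a joint passes its speed limit or range.

## Working session

There is one attempt and no reset: what is moved stays moved. The work goes in short steps, Python scripts to look and compute and a tool call to move; the robot and the scene stay as the last step left them, time stands still between calls to the robot, and variables do not carry over. Pictures are saved under pics/ and viewed, at most 10 in all, crops included, and the job is handed in when it is done.

Besides the shell and the picture viewer there is one more tool, called in YAML: its name, and indented under it one key for each argument. drive_tool: Moves the arm, as the interface text tells. Its arguments: {"type":"object","properties":{"motion":{"type":"array"}},"required":["motion"]}

```bash
mkdir -p pics; ls; cat > h.py <<'E'
from rig import *
import numpy as np, cv2
from scipy.spatial.transform import Rotation as R
def cal(n):
    c=calibration(n); f=192/np.tan(np.radians(c["fovy"])/2)
    K=np.array([[f,0,c["cx"]],[0,f,c["cy"]],[0,0,1]])
    return c,K
def att(c):
    a=np.array(c["attitude"],float)
    return a if a.shape==(3,3) else R.from_rotvec(a).as_matrix()
def rays(n,px):
    c,K=cal(n)
    u=cv2.undistortPoints(np.array(px,float).reshape(-1,1,2),K,np.array(c["distortion"],float)).reshape(-1,2)
    return np.array(c["eye"],float),np.c_[u,np.ones(len(u))]@att(c).T
def onplane(n,px,z):
    e,d=rays(n,px); return e+d*((z-e[2])/d[:,2])[:,None]
def cloud(n,dep):
    v,u=np.mgrid[:384,:512]
    e,d=rays(n,np.c_[u.ravel(),v.ravel()])
    return (e+d*dep.reshape(-1,1)).reshape(384,512,3)
E
python3 - <<'E'
from h import *
s=get_state(); print({k:np.round(v,3) for k,v in s.items()})
for n in("top","side"):
    p,d=camera(n); print(calibration(n)); cv2.imwrite(f"pics/{n}0.png",p); np.save(n+"0.npy",d)
E
```

```text
pics
{'clock': np.float64(0.0), 'q': array([ 1.064,  0.124,  1.652, -0.   ,  1.367, -0.083]), 'joint_velocities': array([-0.001,  0.002,  0.001, -0.001, -0.002,  0.001]), 'joint_torque': array([ 1.0000e-03, -4.1760e+01, -3.5994e+01,  7.7000e-02,  4.9000e-02,
       -0.0000e+00]), 'position': array([0.267, 0.592, 0.213]), 'tool_rot': array([-6.610e-01, -3.071e+00,  3.000e-03]), 'wrist_force': array([ 0.025, -0.363,  1.258]), 'wrist_torque': array([-0.06 ,  0.016, -0.023]), 'finger_force': np.float64(0.0), 'finger_gap': np.float64(0.095)}
{'fovy': 57.2121723380583, 'cx': 258.4312162343781, 'cy': 187.67325430137834, 'distortion': array([-0.09564705,  0.        ,  0.        ,  0.        ,  0.        ]), 'eye': array([0.48731594, 0.02329737, 1.03391249]), 'attitude': array([-2.20024756,  2.19168564, -0.04857761])}
{'fovy': 56.22098226481249, 'cx': 255.9527065148184, 'cy': 185.85766480414802, 'distortion': array([-0.06788101,  0.        ,  0.        ,  0.        ,  0.        ]), 'eye': array([ 0.37317661, -0.79774273,  0.67462256]), 'attitude': array([-2.19638295,  0.29079373, -0.11362597])}
```

View pics/top0.png

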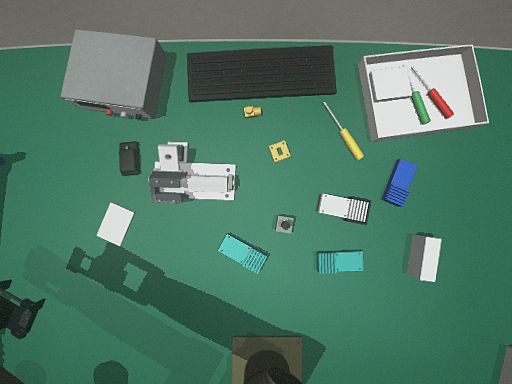

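View pics/side0.png

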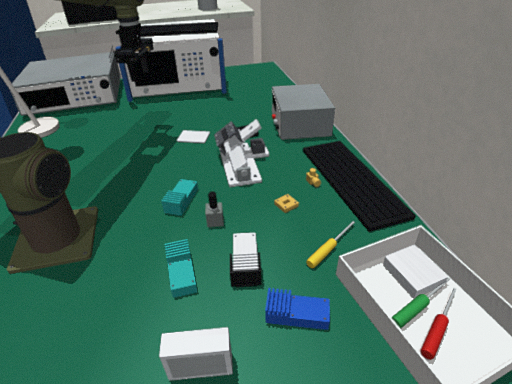

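The top view shows the fixture around (195,182) with its tab swung up at (172,155) and its pocket at the left. The module is in the dock at (343,208) with its nose to the left, and the pin in its stand is at (285,224). I'll zoom in and measure with depth.

```bash
python3 - <<'E'
from h import *
p=cv2.imread("pics/top0.png"); d=np.load("top0.npy"); C=cloud("top",d)
a=cv2.resize(p[130:215,140:250],None,fx=6,fy=6,interpolation=cv2.INTER_CUBIC)[:,:660]
b=cv2.resize(p[185:240,265:375],None,fx=6,fy=6,interpolation=cv2.INTER_CUBIC)[:330,:660]
cv2.imwrite("pics/zoomA.png",a)
def blob(x0,x1,y0,y1,zlo,zhi,name):
    m=np.zeros(d.shape,bool); m[y0:y1,x0:x1]=True
    m&=(C[...,2]>zlo)&(C[...,2]<zhi)&(d>0)
    P=C[m]
    r=cv2.minAreaRect((P[:,:2]*1000).astype(np.float32))
    print(name,len(P),np.round(P.mean(0),4),"med z",np.round(np.median(P[:,2]),4),"rect mm",np.round(np.array(r[0]),1),np.round(r[1],1),round(r[2],1))
print("bench z",np.median(C[250:300,150:200,2]))
blob(310,380,185,235,0.030,0.042,"mod nose top")
blob(310,380,185,235,0.028,0.07,"mod all")
blob(310,380,185,235,0.047,0.07,"fins/dock")
blob(270,300,205,240,0.085,0.12,"pin handle")
blob(270,300,205,240,0.04,0.06,"stand/collar")
blob(140,250,130,215,0.004,0.02,"base")
blob(140,250,130,215,0.05,0.2,"upper")
blob(140,250,130,215,0.08,0.2,"upper2")
E
```

```text
bench z 0.00041071419720040137
mod nose top 640 [ 0.484  -0.1971  0.0359] med z 0.0357 rect mm [ 479.2 -213.2] [132.4  69.6] 83.8
mod all 1076 [ 0.4789 -0.2207  0.0413] med z 0.038 rect mm [ 478.9 -217.2] [137.9  71.6] 78.7
fins/dock 350 [ 0.4716 -0.256   0.0506] med z 0.0505 rect mm [ 471.1 -255.8] [59.9 71.1] 77.9
pin handle 57 [ 0.4329 -0.0459  0.0967] med z 0.0971 rect mm [432.7 -46. ] [18.9 21.1] 88.3
stand/collar 190 [ 0.4334 -0.0452  0.0478] med z 0.0476 rect mm [432.7 -46.3] [43.9 44.3] 81.6
base 1349 [0.5748 0.188  0.011 ] med z 0.0115 rect mm [583.  217.4] [250.  325.9] 0.3
upper 2186 [0.5579 0.2377 0.0835] med z 0.0833 rect mm [579.1 222.4] [158.1 235.4] 15.0
upper2 1213 [0.5702 0.273  0.0997] med z 0.1008 rect mm [572.9 269. ] [ 96.5 150.7] 80.4
```

View pics/zoomA.png

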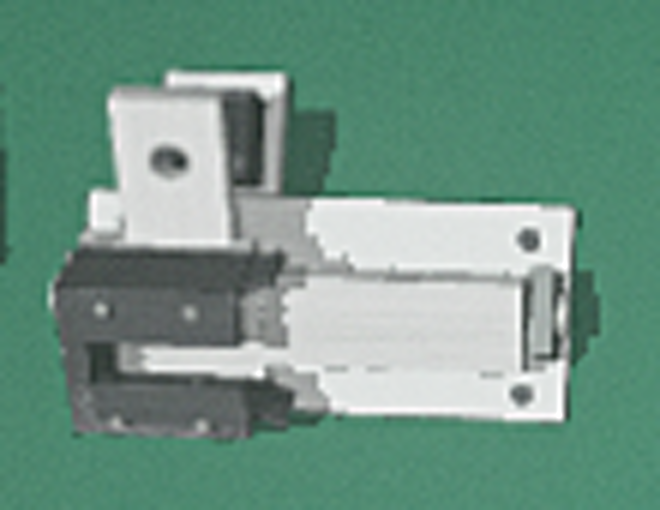

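Zoomed: base right corners at crop (575,208) and (567,420), tab hole at (170,160), lock block behind it, dark lips at left with the mouth facing right. Next I'll fit the fixture pose.

```bash
python3 - <<'E'
from h import *
p=cv2.imread("pics/top0.png"); d=np.load("top0.npy"); C=cloud("top",d)
q=lambda l:np.array(l)/6+np.array([140,130])-0.42
print("base right corners",np.round(onplane("top",q([[575,208],[567,420],[529,239],[522,394]]),0.012),4))
# base points
hsv=cv2.cvtColor(p,cv2.COLOR_BGR2HSV)
m=np.zeros(d.shape,bool); m[158:206,150:240]=True
m&=(C[...,2]>0.009)&(C[...,2]<0.015)&(hsv[...,1]<60)
P=C[m]; r=cv2.minAreaRect((P[:,:2]*1000).astype(np.float32)); print("base",len(P),r)
# block
m=np.zeros(d.shape,bool); m[140:165,164:190]=True
m&=abs(C[...,2]-0.048)<0.003
P=C[m]; print("block",len(P),P.min(0),P.max(0),P.mean(0))
# tab: centre points & plane
m=np.zeros(d.shape,bool); m[147:168,161:176]=True
P=C[m&(C[...,2]>0.075)]; c=P.mean(0); n=np.linalg.svd(P-c)[2][2]; n*=np.sign(n[2]); print("tab",len(P),c,n,"tilt",np.arccos(n[2]))
# hole pixel onto the plane
e,dd=rays("top",q([[170,160],[112,92],[219,100]])); t=((c-e)@n)/(dd@n); print("hole,tipcorners",np.round(e+dd*t[:,None],4))
# track right part
m=np.zeros(d.shape,bool); m[178:191,190:226]=True
P=C[m&(C[...,2]>0.045)]; c=P.mean(0); n=np.linalg.svd(P-c)[2][2]; n*=np.sign(n[2]); print("track",len(P),c,n)
r=cv2.minAreaRect((P[:,:2]*1000).astype(np.float32));print(r)
E
```

```text
base right corners [[0.6039 0.094  0.012 ]
 [0.5008 0.0971 0.012 ]
 [0.5887 0.1163 0.012 ]
 [0.5133 0.119  0.012 ]]
base 964 ((562.7979125976562, 214.20606994628906), (237.49949645996094, 117.19971466064453), 87.8799819946289)
block 76 [0.61428568 0.24657465 0.04504632] [0.65767196 0.28674664 0.05098084] [0.63634737 0.25824677 0.04801758]
tab 299 [0.61238411 0.26902866 0.10295499] [-0.57000364  0.02505914  0.82125994] tilt 0.6071805280720713
hole,tipcorners [[0.6146 0.2688 0.1045]
 [0.6421 0.2904 0.1229]
 [0.6386 0.243  0.122 ]]
track 467 [0.5426181  0.16689597 0.0672164 ] [ 9.98790740e-01 -7.87470754e-05  4.91635185e-02]
((532.6940307617188, 117.77342224121094), (203.1443634033203, 51.69093704223633), 78.62059783935547)
```

drive_tool:
  motion:
    - {"delta_pos": [0,0,0],"dr": [0,0,8.5],"gripper": 1}
    - {"delta_pos": [0,0,0],"dr": [0,0,8.5],"gripper": 1}
    - {"delta_pos": [0,0,0],"dr": [0,0,8.5],"gripper": 1}
    - {"delta_pos": [0,0,0],"dr": [0,0,8.5],"gripper": 1}
    - {"delta_pos": [0,0,0],"dr": [0,0,8.5],"gripper": 1}
    - {"delta_pos": [0,0,0],"dr": [0,0,8.5],"gripper": 1}
    - {"delta_pos": [0,0,0],"dr": [0,0,8.5],"gripper": 1}
    - {"delta_pos": [0,0,0],"dr": [0,0,8.2],"gripper": 1}

```text
clock: 0.9
position: [0.2671, 0.5921, 0.2139]
tool_rot: [2.266, 2.176, -0.002]
wrist_force: [-0.9, 0.2, 0.3]
finger_gap: 0.0364
finger_force: 0.0
```

```bash
cat >> h.py <<'E'
def head(): 
    M=R.from_rotvec(get_state()["tool_rot"]).as_matrix(); return M
def delta(tgt,hd=None):
    s=get_state(); M=head(); print("pos",np.round(s["position"],4),"heading y",round(np.degrees(np.arctan2(M[1,1],M[0,1])),2),"z",np.round(M[:,2],3),"F",np.round(s["wrist_force"],1),"clk",round(float(s["clock"]),2),"gap",s["finger_gap"])
    print("tool delta cm",np.round(M.T@(np.array(tgt)-s["position"])*100,2))
E
python3 - <<'E'
from h import *
d=np.load("top0.npy"); C=cloud("top",d)
P=C[30:120,60:165].reshape(-1,3); P=P[P[:,2]>.05]; print("instr",P.min(0),P.max(0),np.percentile(P[:,2],[50,90]))
delta([0.641,0.267,0.16])
E
```

```text
instr [0.48731594 0.02329737 0.05011058] [0.97109952 0.57306653 1.03391249] [0.11975    0.12208237]
pos [0.2671 0.5921 0.2139] heading y -2.33 z [-0.001 -0.001 -1.   ] F [-0.9  0.2  0.3] clk 0.9 gap 0.0364364833894621
tool delta cm [-30.96  38.68   5.4 ]
```

drive_tool:
  motion:
    - {"delta_pos": [-3.1,3.87,0],"dr": [0,0,0],"gripper": 1}
    - {"delta_pos": [-3.1,3.87,0],"dr": [0,0,0],"gripper": 1}
    - {"delta_pos": [-3.1,3.87,0],"dr": [0,0,0],"gripper": 1}
    - {"delta_pos": [-3.1,3.87,0],"dr": [0,0,0],"gripper": 1}
    - {"delta_pos": [-3.1,3.87,0],"dr": [0,0,0],"gripper": 1}
    - {"delta_pos": [-3.1,3.87,0],"dr": [0,0,0],"gripper": 1}
    - {"delta_pos": [-3.1,3.87,0],"dr": [0,0,0],"gripper": 1}
    - {"delta_pos": [-3.1,3.87,0],"dr": [0,0,0],"gripper": 1}
    - {"delta_pos": [-3.1,3.87,0],"dr": [0,0,0],"gripper": 1}
    - {"delta_pos": [-3.1,3.87,0],"dr": [0,0,0],"gripper": 1}

```text
clock: 1.9
position: [0.6444, 0.2676, 0.214]
tool_rot: [-2.259, -2.182, 0.001]
wrist_force: [0.7, 0.4, -0.0]
finger_gap: 0.0
finger_force: 0.0
```

drive_tool:
  motion:
    - {"delta_pos": [0,0,0],"dr": [0,0,0],"gripper": 1}
    - {"delta_pos": [0,0,2],"dr": [0,0,0],"gripper": 1}
    - {"delta_pos": [0,0,2],"dr": [0,0,0],"gripper": 1}
    - {"delta_pos": [0,0,2],"dr": [0,0,0],"gripper": 1}

```text
clock: 2.3
position: [0.6427, 0.2696, 0.1535]
tool_rot: [-2.259, -2.182, 0.001]
wrist_force: [-0.6, 0.2, -0.2]
finger_gap: 0.0006
finger_force: 0.0
```

drive_tool:
  motion:
    - {"delta_pos": [0,0,1],"dr": [0,0,0],"gripper": 1}
    - {"delta_pos": [0,0,1],"dr": [0,0,0],"gripper": 1}
    - {"delta_pos": [0,0,1],"dr": [0,0,0],"gripper": 1}
    - {"delta_pos": [0,0,1],"dr": [0,0,0],"gripper": 1}
    - {"delta_pos": [0,0,1],"dr": [0,0,0],"gripper": 1}
    - {"delta_pos": [0,0,1],"dr": [0,0,0],"gripper": 1}
    - {"delta_pos": [0,0,1],"dr": [0,0,0],"gripper": 1}
    - {"delta_pos": [0,0,1],"dr": [0,0,0],"gripper": 1}

```text
clock: 3.1
position: [0.6632, 0.2695, 0.0902]
tool_rot: [2.237, 2.161, 0.061]
wrist_force: [33.5, -6.1, 18.0]
finger_gap: 0.0006
finger_force: 19.4
```

drive_tool:
  motion:
    - {"delta_pos": [0,0,0.5],"dr": [0,0,0],"gripper": 1}
    - {"delta_pos": [0,0,0.3],"dr": [0,0,0],"gripper": 1}
    - {"delta_pos": [0,0,0.3],"dr": [0,0,0],"gripper": 1}
    - {"delta_pos": [0,0,0.1],"dr": [0,0,0],"gripper": 1}

```text
clock: 3.5
position: [0.667, 0.2694, 0.08]
tool_rot: [2.234, 2.157, 0.071]
wrist_force: [37.7, -5.9, 14.8]
finger_gap: 0.0007
finger_force: 20.7
```

drive_tool:
  motion:
    - {"delta_pos": [0,1.5,0],"dr": [0,0,0],"gripper": 1}
    - {"delta_pos": [0,1.5,0],"dr": [0,0,0],"gripper": 1}
    - {"delta_pos": [0,0.5,-1],"dr": [0,0,0],"gripper": 1}
    - {"delta_pos": [0,0,-3],"dr": [0,0,0],"gripper": 1}
    - {"delta_pos": [-4,0,-4],"dr": [0,0,0],"gripper": 1}
    - {"delta_pos": [-5,0,-2],"dr": [0,0,0],"gripper": 1}
    - {"delta_pos": [-5,0,0],"dr": [0,0,0],"gripper": 1}

```text
clock: 4.2
position: [0.6757, 0.1365, 0.1622]
tool_rot: [2.253, 2.182, 0.01]
wrist_force: [0.7, -0.9, -0.5]
finger_gap: 0.0003
finger_force: 0.0
```

```bash
python3 - <<'E'
from h import *
p,d=camera("top"); cv2.imwrite("pics/top1.png",p); np.save("top1.npy",d)
cv2.imwrite("pics/zoomB.png",cv2.resize(p[110:215,130:290],None,fx=5,fy=5,interpolation=cv2.INTER_CUBIC))
C=cloud("top",d)
m=np.zeros(d.shape,bool); m[140:166,160:178]=True
P=C[m&(C[...,2]>0.06)]; print(len(P),P.max(0),np.percentile(P[:,2],[5,50,95]))
delta([0.65,0.267,0.12])
E
```

```text
467 [0.5971607  0.17198729 1.03391249] [0.5017229  0.52065192 0.53080274]
pos [0.6748 0.1284 0.16  ] heading y -2.17 z [ 0.004 -0.005 -1.   ] F [ 1.9 -2.7 -1.6] clk 4.25 gap 0.0003502453934991389
tool delta cm [13.77 -3.02  3.93]
```

View pics/zoomB.png

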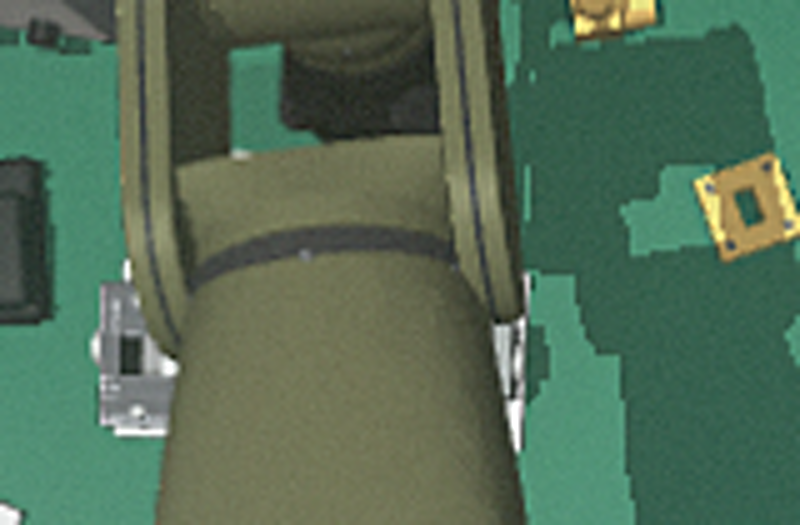

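The arm hides the fixture in this view. I'll swing it clear towards the pin side and look again.

drive_tool:
  motion:
    - {"delta_pos": [-5,0,0],"dr": [0,0,0],"gripper": 1}
    - {"delta_pos": [-5,0,0],"dr": [0,0,0],"gripper": 1}
    - {"delta_pos": [-5,0,0],"dr": [0,0,0],"gripper": 1}
    - {"delta_pos": [-5,0,0],"dr": [0,0,0],"gripper": 1}
    - {"delta_pos": [0,0,0],"dr": [0,0,0],"gripper": 1}

```text
clock: 4.75
position: [0.6662, -0.0687, 0.1568]
tool_rot: [2.265, 2.175, -0.002]
wrist_force: [-0.1, 0.7, -0.3]
finger_gap: 0.0006
finger_force: 0.0
```

```bash
python3 - <<'E'
from h import *
p,d=camera("top"); cv2.imwrite("pics/top2.png",p); np.save("top2.npy",d)
cv2.imwrite("pics/zoomC.png",cv2.resize(p[130:215,140:250],None,fx=6,fy=6,interpolation=cv2.INTER_CUBIC))
C=cloud("top",d)
m=np.zeros(d.shape,bool); m[145:164,161:178]=True
P=C[m&(C[...,2]>0.055)]; c=P.mean(0); n=np.linalg.svd(P-c)[2][2]; n*=np.sign(n[2]); print("tab",len(P),c,n,"tilt",np.arccos(n[2]),P.max(0))
delta([0.65,0.267,0.12])
E
```

```text
tab 265 [0.6247413  0.27229601 0.070886  ] [-0.13934391  0.01903337  0.99006111] tilt 0.14110559921331503 [0.65054676 0.29267951 0.07976502]
pos [ 0.6664 -0.0659  0.1567] heading y -2.24 z [-0.  0. -1.] F [-0.4  0.2 -0.1] clk 4.8 gap 0.00032173489286128453
tool delta cm [33.2  -2.93  3.68]
```

View pics/zoomC.png

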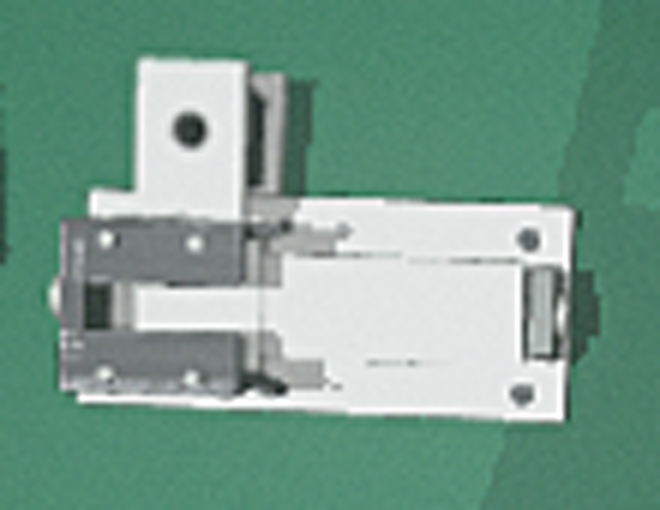

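The tab is now at 0.14 rad, with its hole at crop (190,130). The finger had slid off its outer edge, so I'll press again further in, over the tab.

drive_tool:
  motion:
    - {"delta_pos": [4.15,-0.49,0],"dr": [0,0,0],"gripper": 1}
    - {"delta_pos": [4.15,-0.49,0],"dr": [0,0,0],"gripper": 1}
    - {"delta_pos": [4.15,-0.49,0],"dr": [0,0,0],"gripper": 1}
    - {"delta_pos": [4.15,-0.49,0],"dr": [0,0,0],"gripper": 1}
    - {"delta_pos": [4.15,-0.49,0],"dr": [0,0,0],"gripper": 1}
    - {"delta_pos": [4.15,-0.49,0],"dr": [0,0,0],"gripper": 1}
    - {"delta_pos": [4.15,-0.49,0],"dr": [0,0,0],"gripper": 1}
    - {"delta_pos": [4.15,-0.49,0],"dr": [0,0,0],"gripper": 1}
    - {"delta_pos": [0,0,2],"dr": [0,0,0],"gripper": 1}
    - {"delta_pos": [0,0,2.7],"dr": [0,0,0],"gripper": 1}

```text
clock: 5.8
position: [0.6391, 0.274, 0.1115]
tool_rot: [2.253, 2.187, 0.006]
wrist_force: [-0.0, 0.3, 0.1]
finger_gap: 0.0006
finger_force: 0.0
```

drive_tool:
  motion:
    - {"delta_pos": [0,0,1.5],"dr": [0,0,0],"gripper": 1}
    - {"delta_pos": [0,0,1],"dr": [0,0,0],"gripper": 1}
    - {"delta_pos": [0,0,1],"dr": [0,0,0],"gripper": 1}
    - {"delta_pos": [0,0,0.7],"dr": [0,0,0],"gripper": 1}
    - {"delta_pos": [0,0,0.5],"dr": [0,0,0],"gripper": 1}
    - {"delta_pos": [0,0,0.3],"dr": [0,0,0],"gripper": 1}
    - {"delta_pos": [0,0,0],"dr": [0,0,0],"gripper": 1}

```text
clock: 6.5
position: [0.6413, 0.2699, 0.0622]
tool_rot: [2.258, 2.181, 0.007]
wrist_force: [1.8, 0.1, 6.7]
finger_gap: 0.0002
finger_force: 3.1
```

drive_tool:
  motion:
    - {"delta_pos": [0,0,0.3],"dr": [0,0,0],"gripper": 1}
    - {"delta_pos": [0,0,0.3],"dr": [0,0,0],"gripper": 1}
    - {"delta_pos": [0,0,0],"dr": [0,0,0],"gripper": 1}

```text
clock: 6.8
position: [0.6415, 0.2699, 0.062]
tool_rot: [2.258, 2.181, 0.005]
wrist_force: [-10.1, -3.6, 29.9]
finger_gap: 0.0002
finger_force: 14.4
```

drive_tool:
  motion:
    - {"delta_pos": [0,0,-3],"dr": [0,0,0],"gripper": 1}
    - {"delta_pos": [0,0,-4],"dr": [0,0,0],"gripper": 0.5}
    - {"delta_pos": [0,0,-4],"dr": [0,0,0],"gripper": 0}
    - {"delta_pos": [-4,-2.4,0],"dr": [0,0,0],"gripper": 0}
    - {"delta_pos": [-4,-2.4,0],"dr": [0,0,0],"gripper": 0}
    - {"delta_pos": [-4,-2.4,0],"dr": [0,0,0],"gripper": 0}
    - {"delta_pos": [-4,-2.4,0],"dr": [0,0,0],"gripper": 0}
    - {"delta_pos": [-4,-2.4,0],"dr": [0,0,0],"gripper": 0}
    - {"delta_pos": [-4,-2.4,0],"dr": [0,0,0],"gripper": 0}
    - {"delta_pos": [-4,-2.4,0],"dr": [0,0,0],"gripper": 0}

```text
clock: 7.8
position: [0.4595, -0.0055, 0.1631]
tool_rot: [-2.258, -2.182, 0.002]
wrist_force: [0.7, -0.9, 0.4]
finger_gap: 0.0669
finger_force: 0.0
```

drive_tool:
  motion:
    - {"delta_pos": [-4.4,-2.8,0],"dr": [0,0,0],"gripper": 0}
    - {"delta_pos": [0,0,0],"dr": [0,0,0],"gripper": 0}
    - {"delta_pos": [0,0,0],"dr": [0,0,0],"gripper": 0}

```text
clock: 8.1
position: [0.4326, -0.0462, 0.1635]
tool_rot: [-2.262, -2.179, -0.001]
wrist_force: [-0.0, 1.0, 0.4]
finger_gap: 0.0906
finger_force: 0.0
```

```bash
python3 - <<'E'
from h import *
p,d=camera("top"); cv2.imwrite("pics/top3.png",p); np.save("top3.npy",d)
C=cloud("top",d)
m=np.zeros(d.shape,bool); m[140:166,158:182]=True
z=C[...,2]; T=m&(abs(z-0.062)<0.006)
P=C[T]; c=P.mean(0); n=np.linalg.svd(P-c)[2][2]; n*=np.sign(n[2]); print("tab",len(P),c,n,"tilt",np.arccos(n[2]),"rect",cv2.minAreaRect((P[:,:2]*1000).astype(np.float32)))
g=cv2.cvtColor(p,cv2.COLOR_BGR2GRAY)
dark=((g<110)&m).astype(np.uint8)
k,l,st,ce=cv2.connectedComponentsWithStats(dark)
for i in range(1,k):
    if st[i,4]>6: print(st[i],ce[i],onplane("top",[ce[i]],0.060).round(4))
delta([0.433,-0.046,0.064])
E
```

```text
tab 392 [0.63332765 0.26797443 0.06192262] [ 0.0060225  -0.00483683  0.99997017] tilt 0.007724419702017763 rect ((633.5301513671875, 268.29296875), (49.40251159667969, 67.07830810546875), 87.8906478881836)
[161 140   2  17  17] [161.94117647 148.        ] [[0.644 0.298 0.06 ]]
[170 149   5   5  21] [172.         150.85714286] [[0.6359 0.2692 0.06  ]]
pos [ 0.4331 -0.0455  0.1636] heading y -2.04 z [-0.     0.001 -1.   ] F [-0.2 -0.1 -0.5] clk 8.15 gap 0.09295931505273632
tool delta cm [-0.06 -0.01  9.96]
```

The cradle is level, with the tab hole at (0.6355, 0.2685). Next I grasp the pin.

drive_tool:
  motion:
    - {"delta_pos": [0,0,3],"dr": [0,0,0],"gripper": 0}
    - {"delta_pos": [0,0,3],"dr": [0,0,0],"gripper": 0}
    - {"delta_pos": [0,0,3],"dr": [0,0,0],"gripper": 0}
    - {"delta_pos": [0,0,1],"dr": [0,0,0],"gripper": 0}
    - {"delta_pos": [0,0,0],"dr": [0,0,0],"gripper": 0.5}
    - {"delta_pos": [0,0,0],"dr": [0,0,0],"gripper": 1}
    - {"delta_pos": [0,0,0],"dr": [0,0,0],"gripper": 1}
    - {"delta_pos": [0,0,0],"dr": [0,0,0],"gripper": 1}
    - {"delta_pos": [0,0,0],"dr": [0,0,0],"gripper": 1}
    - {"delta_pos": [0,0,0],"dr": [0,0,0],"gripper": 1}

```text
clock: 9.15
position: [0.4336, -0.0457, 0.0642]
tool_rot: [2.259, 2.182, 0.001]
wrist_force: [0.2, 0.5, -1.1]
finger_gap: 0.0522
finger_force: 0.0
```

drive_tool:
  motion:
    - {"delta_pos": [0,0,0],"dr": [0,0,0],"gripper": 1}
    - {"delta_pos": [0,0,0],"dr": [0,0,0],"gripper": 1}

```text
clock: 9.35
position: [0.4333, -0.0457, 0.0637]
tool_rot: [2.26, 2.182, 0.0]
wrist_force: [-0.5, 0.2, -0.6]
finger_gap: 0.0366
finger_force: 0.0
```

drive_tool:
  motion:
    - {"delta_pos": [0,0,0],"dr": [0,0,0],"gripper": 1}
    - {"delta_pos": [0,0,0],"dr": [0,0,0],"gripper": 1}
    - {"delta_pos": [0,0,0],"dr": [0,0,0],"gripper": 1}
    - {"delta_pos": [0,0,0],"dr": [0,0,0],"gripper": 1}

```text
clock: 9.75
position: [0.4332, -0.0456, 0.0635]
tool_rot: [-2.259, -2.183, 0.0]
wrist_force: [-1.3, -0.1, 0.6]
finger_gap: 0.0215
finger_force: 30.0
```

drive_tool:
  motion:
    - {"delta_pos": [0,0,-2],"dr": [0,0,0],"gripper": 1}
    - {"delta_pos": [0,0,-4],"dr": [0,0,0],"gripper": 1}
    - {"delta_pos": [0,0,-4],"dr": [0,0,0],"gripper": 1}
    - {"delta_pos": [0,0,0],"dr": [0,0,0],"gripper": 1}

```text
clock: 10.15
position: [0.4371, -0.0464, 0.1701]
tool_rot: [2.252, 2.176, 0.01]
wrist_force: [0.7, 0.6, -0.4]
finger_gap: 0.0215
finger_force: 30.0
```

```bash
python3 - <<'E'
from h import *
delta([0.6355,0.2685,0.164])
E
```

```text
pos [ 0.4371 -0.0464  0.1701] heading y -1.98 z [ 0.012 -0.003 -1.   ] F [ 0.7  0.6 -0.4] clk 10.15 gap 0.02146272292520681
tool delta cm [32.16 18.73  0.76]
```

drive_tool:
  motion:
    - {"delta_pos": [3.2,1.9,-1],"dr": [0,0,0],"gripper": 1}
    - {"delta_pos": [3.2,1.9,-1],"dr": [0,0,0],"gripper": 1}
    - {"delta_pos": [3.2,1.9,0],"dr": [0,0,0],"gripper": 1}
    - {"delta_pos": [3.2,1.9,0],"dr": [0,0,0],"gripper": 1}
    - {"delta_pos": [3.2,1.9,0],"dr": [0,0,0],"gripper": 1}
    - {"delta_pos": [3.2,1.9,0],"dr": [0,0,0],"gripper": 1}
    - {"delta_pos": [3.2,1.9,0],"dr": [0,0,0],"gripper": 1}
    - {"delta_pos": [3.2,1.9,0],"dr": [0,0,0],"gripper": 1}
    - {"delta_pos": [3.2,1.9,0],"dr": [0,0,0],"gripper": 1}
    - {"delta_pos": [3.2,1.9,0],"dr": [0,0,0],"gripper": 1}

```text
clock: 11.15
position: [0.6344, 0.2689, 0.1818]
tool_rot: [-2.259, -2.182, 0.003]
wrist_force: [0.2, -1.5, -0.4]
finger_gap: 0.022
finger_force: 30.0
```

drive_tool:
  motion:
    - {"delta_pos": [0,0,2],"dr": [0,0,0],"gripper": 1}
    - {"delta_pos": [0,0,2],"dr": [0,0,0],"gripper": 1}
    - {"delta_pos": [0,0,0],"dr": [0,0,0],"gripper": 1}
    - {"delta_pos": [0,0,0],"dr": [0,0,0],"gripper": 1}

```text
clock: 11.55
position: [0.6336, 0.2674, 0.1421]
tool_rot: [-2.259, -2.182, 0.004]
wrist_force: [0.1, 1.1, -0.6]
finger_gap: 0.0213
finger_force: 30.0
```

```bash
python3 - <<'E'
from h import *
p,d=camera("side"); cv2.imwrite("pics/side1.png",p); np.save("side1.npy",d)
cv2.imwrite("pics/zoomD.png",cv2.resize(p[80:200,190:290],None,fx=5,fy=5,interpolation=cv2.INTER_CUBIC))
C=cloud("side",d); g=p.astype(int).sum(2)
m=np.zeros(d.shape,bool); m[80:200,190:300]=True
m&=(abs(C[...,0]-.636)<.02)&(abs(C[...,1]-.268)<.02)&(C[...,2]<.125)
for lo,hi in((.066,.08),(.08,.1),(.1,.105),(.106,.12)):
    P=C[m&(C[...,2]>lo)&(C[...,2]<hi)]; print(lo,len(P),P.mean(0) if len(P) else "", P.min(0) if len(P) else "",P.max(0) if len(P) else "")
delta([0.6355,0.2685,0.124])
E
```

```text
0.066 0   
0.08 17 [0.63108794 0.26492243 0.09143714] [0.62625199 0.26064743 0.08238765] [0.63676283 0.27018346 0.09988977]
0.1 4 [0.63055863 0.2629658  0.10284233] [0.62595333 0.26206802 0.10224035] [0.63557481 0.26556979 0.10358431]
0.106 14 [0.63109443 0.264141   0.11242744] [0.62695044 0.25884215 0.10621335] [0.63662823 0.27195818 0.11844989]
pos [0.6343 0.2675 0.1437] heading y -1.99 z [-0.  0. -1.] F [-0.7  0.  -0.4] clk 11.6 gap 0.02179143437035129
tool delta cm [0.1  0.11 1.97]
```

View pics/zoomD.png

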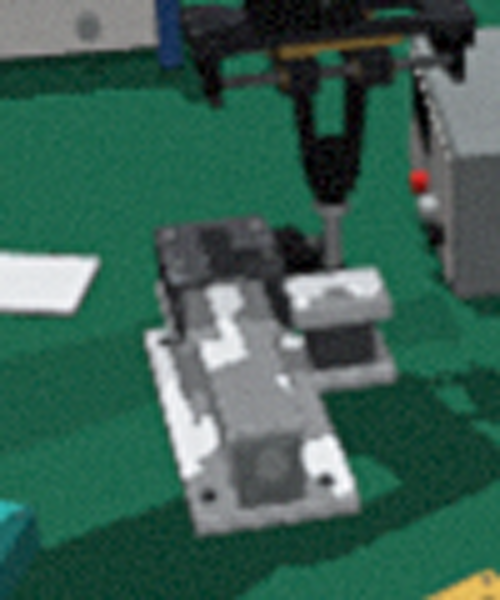

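The side view shows the pin hanging upright above the tab hole, with the shank at crop (333,240) and the hole near (338,290). I'll apply a small correction and descend.

drive_tool:
  motion:
    - {"delta_pos": [0.1,0.15,1],"dr": [0,0,0],"gripper": 1}
    - {"delta_pos": [0,0,1],"dr": [0,0,0],"gripper": 1}
    - {"delta_pos": [0,0,0.5],"dr": [0,0,0],"gripper": 1}
    - {"delta_pos": [0,0,0.3],"dr": [0,0,0],"gripper": 1}
    - {"delta_pos": [0,0,0],"dr": [0,0,0],"gripper": 1}

```text
clock: 12.1
position: [0.6354, 0.2684, 0.1147]
tool_rot: [-2.259, -2.182, 0.002]
wrist_force: [0.3, -0.0, -1.4]
finger_gap: 0.0213
finger_force: 30.0
```

drive_tool:
  motion:
    - {"delta_pos": [0,0,0.5],"dr": [0,0,0],"gripper": 1}
    - {"delta_pos": [0,0,0.5],"dr": [0,0,0],"gripper": 1}
    - {"delta_pos": [0,0,0.5],"dr": [0,0,0],"gripper": 1}
    - {"delta_pos": [0,0,0.5],"dr": [0,0,0],"gripper": 1}
    - {"delta_pos": [0,0,0.5],"dr": [0,0,0],"gripper": 1}
    - {"delta_pos": [0,0,0.5],"dr": [0,0,0],"gripper": 1}
    - {"delta_pos": [0,0,0.4],"dr": [0,0,0],"gripper": 1}
    - {"delta_pos": [0,0,0.2],"dr": [0,0,0],"gripper": 1}
    - {"delta_pos": [0,0,0],"dr": [0,0,0],"gripper": 1}

```text
clock: 13.0
position: [0.6356, 0.2685, 0.0791]
tool_rot: [-2.259, -2.182, 0.001]
wrist_force: [-0.4, -0.9, -1.4]
finger_gap: 0.0212
finger_force: 30.0
```

drive_tool:
  motion:
    - {"delta_pos": [0,0,0.1],"dr": [0,0,0],"gripper": 1}
    - {"delta_pos": [0,0,0.1],"dr": [0,0,0],"gripper": 1}
    - {"delta_pos": [0,0,0],"dr": [0,0,0],"gripper": 1}

```text
clock: 13.3
position: [0.6358, 0.2686, 0.0777]
tool_rot: [2.259, 2.183, 0.0]
wrist_force: [0.5, 0.6, -1.5]
finger_gap: 0.0216
finger_force: 30.0
```

drive_tool:
  motion:
    - {"delta_pos": [0,0,0],"dr": [0,0,0],"gripper": 0.6}
    - {"delta_pos": [0,0,0],"dr": [0,0,0],"gripper": 0.6}
    - {"delta_pos": [0,0,0],"dr": [0,0,0],"gripper": 0.6}
    - {"delta_pos": [0,0,-3],"dr": [0,0,0],"gripper": 0.6}
    - {"delta_pos": [0,0,-4],"dr": [0,0,0],"gripper": 0.6}
    - {"delta_pos": [0,0,-2],"dr": [0,0,0],"gripper": 0}

```text
clock: 13.9
position: [0.6373, 0.2691, 0.1718]
tool_rot: [2.258, 2.181, 0.007]
wrist_force: [0.4, 0.3, 1.2]
finger_gap: 0.042
finger_force: 0.0
```

```bash
python3 - <<'E'
from h import *
delta([0.481,-0.210,0.167])
E
```

```text
pos [0.6373 0.2691 0.1718] heading y -1.98 z [ 0.005  0.002 -1.   ] F [0.4 0.3 1.2] clk 13.9 gap 0.04197600189589273
tool delta cm [-48.42 -13.97   0.33]
```

drive_tool:
  motion:
    - {"delta_pos": [-4.8,-1.4,0],"dr": [0,0,0],"gripper": 0}
    - {"delta_pos": [-4.8,-1.4,0],"dr": [0,0,0],"gripper": 0}
    - {"delta_pos": [-4.8,-1.4,0],"dr": [0,0,0],"gripper": 0}
    - {"delta_pos": [-4.8,-1.4,0],"dr": [0,0,0],"gripper": 0}
    - {"delta_pos": [-4.8,-1.4,0],"dr": [0,0,0],"gripper": 0}
    - {"delta_pos": [-4.8,-1.4,0],"dr": [0,0,0],"gripper": 0}
    - {"delta_pos": [-4.8,-1.4,0],"dr": [0,0,0],"gripper": 0}
    - {"delta_pos": [-4.8,-1.4,0],"dr": [0,0,0],"gripper": 0}
    - {"delta_pos": [-4.8,-1.4,0],"dr": [0,0,5],"gripper": 0}
    - {"delta_pos": [-4.8,-1.4,0],"dr": [0,0,4.8],"gripper": 0}

```text
clock: 14.9
position: [0.4746, -0.2067, 0.1683]
tool_rot: [2.44, 1.977, 0.001]
wrist_force: [1.6, -0.2, 0.3]
finger_gap: 0.0947
finger_force: 0.0
```

drive_tool:
  motion:
    - {"delta_pos": [0,0,4],"dr": [0,0,0],"gripper": 0}
    - {"delta_pos": [0,0,4],"dr": [0,0,0],"gripper": 0}
    - {"delta_pos": [0,0,0],"dr": [0,0,0],"gripper": 0}

```text
clock: 15.2
position: [0.4708, -0.2031, 0.082]
tool_rot: [-2.431, -1.974, 0.006]
wrist_force: [-0.7, 0.6, 0.7]
finger_gap: 0.0952
finger_force: 0.0
```

```bash
python3 - <<'E'
from h import *
p,d=camera("top"); cv2.imwrite("pics/top4.png",p); np.save("top4.npy",d); C=cloud("top",d)
m=np.zeros(d.shape,bool); m[135:170,155:185]=True
P=C[m&(C[...,2]>.1)&(C[...,2]<.13)]; print("pin top",len(P),P.mean(0) if len(P) else "")
u=np.array([np.cos(np.radians(78.2)),np.sin(np.radians(78.2))]); t=np.array([.480,-.213])+.003*u; print(t)
delta([*t,0.004])
E
```

```text
pin top 206 [0.59983441 0.2684864  0.1058289 ]
[ 0.48061349 -0.2100634 ]
pos [ 0.473  -0.2038  0.0851] heading y -11.81 z [-0.005  0.003 -1.   ] F [ 0.7  0.4 -0. ] clk 15.25 gap 0.09516744027237302
tool delta cm [-0.48  0.92  8.11]
```

drive_tool:
  motion:
    - {"delta_pos": [-0.5,0.9,0],"dr": [0,0,0],"gripper": 0}
    - {"delta_pos": [0,0,3],"dr": [0,0,0],"gripper": 0}
    - {"delta_pos": [0,0,3],"dr": [0,0,0],"gripper": 0}
    - {"delta_pos": [0,0,2],"dr": [0,0,0],"gripper": 0}
    - {"delta_pos": [0,0,0],"dr": [0,0,0],"gripper": 0.8}
    - {"delta_pos": [0,0,0],"dr": [0,0,0],"gripper": 0.8}
    - {"delta_pos": [0,0,0],"dr": [0,0,0],"gripper": 0.8}
    - {"delta_pos": [0,0,0],"dr": [0,0,0],"gripper": 0.8}
    - {"delta_pos": [0,0,0],"dr": [0,0,0],"gripper": 1}
    - {"delta_pos": [0,0,0],"dr": [0,0,0],"gripper": 1}

```text
clock: 16.25
position: [0.4824, -0.2115, 0.0085]
tool_rot: [-2.436, -1.981, 0.002]
wrist_force: [-5.1, 1.3, 7.0]
finger_gap: 0.0557
finger_force: 30.0
```

```bash
python3 - <<'E'
from h import *
d=np.load("top4.npy"); C=cloud("top",d)
P=C[135:170,155:185].reshape(-1,3); P=P[(P[:,2]>.108)&(P[:,2]<.13)&(P[:,0]>.615)]; print("pin top",len(P),P.mean(0))
delta([0.5,0.,0.1])
E
```

```text
pin top 48 [0.63582363 0.2661327  0.11177396]
pos [ 0.4824 -0.2115  0.0085] heading y -11.76 z [-0.002  0.    -1.   ] F [-5.1  1.3  7. ] clk 16.25 gap 0.05574151660533756
tool delta cm [21.06 -2.6  -9.15]
```

The pin top is at z = 0.112, so it is fully down. The module is gripped, so I lift it.

drive_tool:
  motion:
    - {"delta_pos": [0,0,-1],"dr": [0,0,0],"gripper": 1}
    - {"delta_pos": [0,0,-1.5],"dr": [0,0,0],"gripper": 1}
    - {"delta_pos": [0,0,-3],"dr": [0,0,0],"gripper": 1}
    - {"delta_pos": [0,0,-4],"dr": [0,0,0],"gripper": 1}
    - {"delta_pos": [0,0,-4],"dr": [0,0,0],"gripper": 1}
    - {"delta_pos": [0,0,0],"dr": [0,0,-5],"gripper": 1}
    - {"delta_pos": [0,0,0],"dr": [0,0,-4.7],"gripper": 1}
    - {"delta_pos": [0,0,0],"dr": [0,0,0],"gripper": 1}

```text
clock: 17.05
position: [0.4832, -0.2115, 0.1438]
tool_rot: [2.261, 2.179, 0.001]
wrist_force: [-0.8, 0.2, -3.7]
finger_gap: 0.0559
finger_force: 30.0
```

```bash
python3 - <<'E'
from h import *
delta([0.5516,0.1625,0.13])
E
```

```text
pos [ 0.4832 -0.2115  0.1438] heading y -2.09 z [ 0.002 -0.001 -1.   ] F [-0.8  0.2 -3.7] clk 17.05 gap 0.05592779620693648
tool delta cm [37.63  5.47  1.36]
```

```bash
python3 - <<'E'
from h import *
C=cloud("top",np.load("top3.npy"))
def r(P,n): print(n,len(P),cv2.minAreaRect((P[:,:2]*1000).astype(np.float32)),P[:,2].mean())
Q=C[165:205,190:226].reshape(-1,3); r(Q[abs(Q[:,2]-.062)<.004],"track")
Q=C[160:205,145:185].reshape(-1,3); Q=Q[abs(Q[:,2]-.104)<.004]; r(Q,"lips")
u=np.array([.037,.9993]); v=np.array([.9993,-.037])
s=Q[:,:2]@v; print("lip lateral pct",np.percentile(s,[1,99]),"mid",np.mean(np.percentile(s,[1,99])))
Q=C[165:205,190:226].reshape(-1,3); Q=Q[abs(Q[:,2]-.062)<.004]; s=Q[:,:2]@v; print("track lat",np.percentile(s,[1,99]),np.mean(np.percentile(s,[1,99])))
print("axis lat for centre guess",np.array([.5536,.2165])@v)
E
```

```text
track 611 ((552.7960205078125, 168.0679168701172), (98.559326171875, 47.520164489746094), 89.99056243896484) 0.06182802808300244
lips 655 ((556.7772216796875, 277.1913757324219), (81.61861419677734, 77.72669219970703), 87.99588012695312) 0.10393429325839261
lip lateral pct [0.50806622 0.58434809] mid 0.5462071542232907
track lat [0.522812  0.5694598] 0.5461358968876941
axis lat for centre guess 0.54520198
```

drive_tool:
  motion:
    - {"delta_pos": [4.18,0.62,0],"dr": [0,0,0],"gripper": 1}
    - {"delta_pos": [4.18,0.62,0],"dr": [0,0,0],"gripper": 1}
    - {"delta_pos": [4.18,0.62,0],"dr": [0,0,0],"gripper": 1}
    - {"delta_pos": [4.18,0.62,0],"dr": [0,0,0],"gripper": 1}
    - {"delta_pos": [4.18,0.62,0],"dr": [0,0,0],"gripper": 1}
    - {"delta_pos": [4.18,0.62,0],"dr": [0,0,0],"gripper": 1}
    - {"delta_pos": [4.18,0.62,0],"dr": [0,0,0],"gripper": 1}
    - {"delta_pos": [4.18,0.62,0],"dr": [0,0,0],"gripper": 1}
    - {"delta_pos": [4.18,0.62,0],"dr": [0,0,0],"gripper": 1}
    - {"delta_pos": [0,0,0],"dr": [0,0,0],"gripper": 1}

```text
clock: 18.05
position: [0.5526, 0.1668, 0.1428]
tool_rot: [-2.257, -2.183, -0.003]
wrist_force: [1.0, -0.0, -3.5]
finger_gap: 0.056
finger_force: 30.0
```

drive_tool:
  motion:
    - {"delta_pos": [0,0,0],"dr": [0,0,0],"gripper": 1}
    - {"delta_pos": [0,0,0],"dr": [0,0,0],"gripper": 1}

```text
clock: 18.25
position: [0.552, 0.1617, 0.1423]
tool_rot: [-2.263, -2.179, 0.002]
wrist_force: [0.5, 0.3, -3.8]
finger_gap: 0.0557
finger_force: 30.0
```

```bash
python3 - <<'E'
from h import *
delta([0.5526,0.1625,0.0645])
E
```

```text
pos [0.552  0.1617 0.1423] heading y -2.16 z [-0.001 -0.001 -1.   ] F [ 0.5  0.3 -3.8] clk 18.25 gap 0.0556858793086637
tool delta cm [0.09 0.06 7.78]
```

drive_tool:
  motion:
    - {"delta_pos": [0,0.06,2],"dr": [0,0,0],"gripper": 1}
    - {"delta_pos": [0,0,2],"dr": [0,0,0],"gripper": 1}
    - {"delta_pos": [0,0,2],"dr": [0,0,0],"gripper": 1}
    - {"delta_pos": [0,0,1],"dr": [0,0,0],"gripper": 1}
    - {"delta_pos": [0,0,0.3],"dr": [0,0,0],"gripper": 1}
    - {"delta_pos": [0,0,0.2],"dr": [0,0,0],"gripper": 1}
    - {"delta_pos": [0,0,0.2],"dr": [0,0,0],"gripper": 1}
    - {"delta_pos": [0,0,0],"dr": [0,0,0],"gripper": 1}

```text
clock: 19.05
position: [0.5536, 0.1624, 0.0664]
tool_rot: [2.261, 2.18, 0.002]
wrist_force: [-0.4, -0.5, -4.2]
finger_gap: 0.0558
finger_force: 30.0
```

drive_tool:
  motion:
    - {"delta_pos": [0,-0.05,0.2],"dr": [0,0,0],"gripper": 1}
    - {"delta_pos": [0,0,0.15],"dr": [0,0,0],"gripper": 1}
    - {"delta_pos": [0,0,0],"dr": [0,0,0],"gripper": 1}

```text
clock: 19.35
position: [0.5533, 0.1626, 0.0645]
tool_rot: [2.261, 2.18, 0.001]
wrist_force: [-3.5, -0.5, 6.2]
finger_gap: 0.0558
finger_force: 30.0
```

drive_tool:
  motion:
    - {"delta_pos": [0,0,0],"dr": [0,0,0],"gripper": 0.2}
    - {"delta_pos": [0,0,0],"dr": [0,0,0],"gripper": 0.2}
    - {"delta_pos": [0,0,0],"dr": [0,0,0],"gripper": 0.2}
    - {"delta_pos": [0,0,0],"dr": [0,0,0],"gripper": 0.2}
    - {"delta_pos": [0,0,0],"dr": [0,0,0],"gripper": 0.2}
    - {"delta_pos": [0,0,-0.7],"dr": [0,0,0],"gripper": 0.2}
    - {"delta_pos": [-2,0,0],"dr": [0,0,0],"gripper": 0.2}
    - {"delta_pos": [-2.4,0,0],"dr": [0,0,0],"gripper": 0.2}
    - {"delta_pos": [0,0,0],"dr": [0,0,0],"gripper": 0.2}

```text
clock: 20.25
position: [0.5511, 0.1168, 0.0696]
tool_rot: [2.263, 2.178, -0.0]
wrist_force: [-0.9, -0.2, -0.1]
finger_gap: 0.076
finger_force: 0.0
```

```bash
python3 - <<'E'
from h import *
p,d=camera("side"); cv2.imwrite("pics/side2.png",p)
cv2.imwrite("pics/zoomE.png",cv2.resize(p[80:220,190:310],None,fx=4.2,fy=4.2,interpolation=cv2.INTER_CUBIC))
delta([0.5526,0.1625,0.0645])
E
```

```text
pos [0.5512 0.1178 0.0696] heading y -2.19 z [ 0.001  0.    -1.   ] F [ 0.5  0.1 -0.8] clk 20.3 gap 0.07619449092699618
tool delta cm [ 4.47 -0.03  0.51]
```

View pics/zoomE.png

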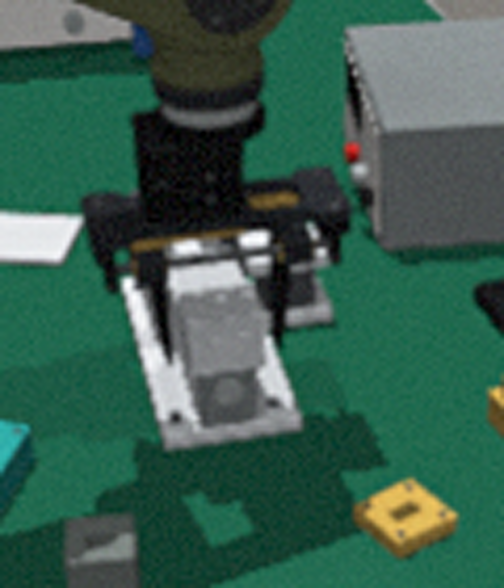

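The module lies flat on the track between the open fingers, which are beside its tail at crop (220,320). I grip it and slide it in.

drive_tool:
  motion:
    - {"delta_pos": [0,0,0],"dr": [0,0,0],"gripper": 1}
    - {"delta_pos": [0,0,0],"dr": [0,0,0],"gripper": 1}
    - {"delta_pos": [0,0,0],"dr": [0,0,0],"gripper": 1}
    - {"delta_pos": [0,0,0],"dr": [0,0,0],"gripper": 1}
    - {"delta_pos": [1,0,0],"dr": [0,0,0],"gripper": 1}
    - {"delta_pos": [1,0,0],"dr": [0,0,0],"gripper": 1}
    - {"delta_pos": [0.5,0,0],"dr": [0,0,0],"gripper": 1}
    - {"delta_pos": [0,0,0],"dr": [0,0,0],"gripper": 1}

```text
clock: 21.1
position: [0.5519, 0.145, 0.0691]
tool_rot: [-2.26, -2.181, -0.002]
wrist_force: [0.5, 2.6, 0.9]
finger_gap: 0.0557
finger_force: 30.0
```

drive_tool:
  motion:
    - {"delta_pos": [0.7,0,0],"dr": [0,0,0],"gripper": 1}
    - {"delta_pos": [0.7,0,0],"dr": [0,0,0],"gripper": 1}
    - {"delta_pos": [0.6,0,0],"dr": [0,0,0],"gripper": 1}
    - {"delta_pos": [0,0,0],"dr": [0,0,0],"gripper": 1}

```text
clock: 21.5
position: [0.5526, 0.1646, 0.0692]
tool_rot: [-2.26, -2.181, -0.002]
wrist_force: [0.0, 1.7, 1.1]
finger_gap: 0.056
finger_force: 30.0
```

drive_tool:
  motion:
    - {"delta_pos": [0.7,0,0],"dr": [0,0,0],"gripper": 1}
    - {"delta_pos": [0.7,0,0],"dr": [0,0,0],"gripper": 1}
    - {"delta_pos": [0.7,0,0],"dr": [0,0,0],"gripper": 1}
    - {"delta_pos": [0.6,0,0],"dr": [0,0,0],"gripper": 1}
    - {"delta_pos": [0,0,0],"dr": [0,0,0],"gripper": 1}

```text
clock: 22.0
position: [0.5536, 0.1918, 0.0691]
tool_rot: [-2.26, -2.181, -0.002]
wrist_force: [0.8, 0.9, 1.3]
finger_gap: 0.0559
finger_force: 30.0
```

drive_tool:
  motion:
    - {"delta_pos": [0.3,0,0],"dr": [0,0,0],"gripper": 1}
    - {"delta_pos": [0.2,0,0],"dr": [0,0,0],"gripper": 1}
    - {"delta_pos": [0.2,0,0],"dr": [0,0,0],"gripper": 1}
    - {"delta_pos": [0,0,0],"dr": [0,0,0],"gripper": 1}

```text
clock: 22.4
position: [0.5539, 0.1975, 0.0691]
tool_rot: [-2.262, -2.181, -0.0]
wrist_force: [0.1, -2.8, 2.2]
finger_gap: 0.0559
finger_force: 30.0
```

drive_tool:
  motion:
    - {"delta_pos": [0.2,0,0],"dr": [0,0,0],"gripper": 1}
    - {"delta_pos": [0.2,0,0],"dr": [0,0,0],"gripper": 1}
    - {"delta_pos": [0,0,0],"dr": [0,0,0],"gripper": 1}

```text
clock: 22.7
position: [0.5544, 0.1996, 0.0692]
tool_rot: [2.258, 2.179, -0.003]
wrist_force: [1.1, -11.0, 2.8]
finger_gap: 0.0559
finger_force: 30.0
```

drive_tool:
  motion:
    - {"delta_pos": [0.2,0,0],"dr": [0,0,0],"gripper": 1}
    - {"delta_pos": [0.2,0,0],"dr": [0,0,0],"gripper": 1}
    - {"delta_pos": [0.2,0,0],"dr": [0,0,0],"gripper": 1}
    - {"delta_pos": [0,0,0],"dr": [0,0,0],"gripper": 1}

```text
clock: 23.1
position: [0.5547, 0.2014, 0.069]
tool_rot: [2.254, 2.176, -0.013]
wrist_force: [0.5, -25.7, 4.7]
finger_gap: 0.0557
finger_force: 30.0
```

drive_tool:
  motion:
    - {"delta_pos": [-0.3,0,0],"dr": [0,0,0],"gripper": 0.2}
    - {"delta_pos": [0,0,0],"dr": [0,0,0],"gripper": 0.2}
    - {"delta_pos": [0,0,0],"dr": [0,0,0],"gripper": 0.2}
    - {"delta_pos": [0,0,0],"dr": [0,0,0],"gripper": 0.2}
    - {"delta_pos": [-1,0,-2],"dr": [0,0,0],"gripper": 0.2}
    - {"delta_pos": [-1,0,-4],"dr": [0,0,0],"gripper": 0.2}
    - {"delta_pos": [-2,0,-4],"dr": [0,0,0],"gripper": 0.2}
    - {"delta_pos": [-5,0,0],"dr": [0,0,0],"gripper": 0.2}
    - {"delta_pos": [-5,0,0],"dr": [0,0,0],"gripper": 0.2}
    - {"delta_pos": [-5,0,0],"dr": [0,0,0],"gripper": 0.2}

```text
clock: 24.1
position: [0.5472, 0.0138, 0.1698]
tool_rot: [2.259, 2.182, 0.002]
wrist_force: [0.2, -0.1, -0.5]
finger_gap: 0.0762
finger_force: 0.0
```

drive_tool:
  motion:
    - {"delta_pos": [-5,0,0],"dr": [0,0,0],"gripper": 0.2}
    - {"delta_pos": [-5,0,0],"dr": [0,0,0],"gripper": 0.2}
    - {"delta_pos": [-5,0,0],"dr": [0,0,0],"gripper": 0.2}
    - {"delta_pos": [0,0,0],"dr": [0,0,0],"gripper": 0.2}

```text
clock: 24.5
position: [0.5415, -0.1399, 0.1693]
tool_rot: [2.267, 2.173, -0.001]
wrist_force: [0.6, 0.1, -0.3]
finger_gap: 0.076
finger_force: 0.0
```

```bash
python3 - <<'E'
from h import *
p,d=camera("top"); cv2.imwrite("pics/top5.png",p)
cv2.imwrite("pics/zoomF.png",cv2.resize(p[130:215,140:250],None,fx=6,fy=6,interpolation=cv2.INTER_CUBIC))
C=cloud("top",d)
u=np.array([.036,.9994]); v=np.array([.9994,-.036]); o=np.array([.5546,.2165])
Q=C[155:210,145:245].reshape(-1,3); F=Q[(abs(Q[:,2]-.108)<.0035)]; X=(F[:,:2]-o)@u; 
F=F[X<13]; X=(F[:,:2]-o)@u; F=F[X<0.015];X=(F[:,:2]-o)@u;Y=(F[:,:2]-o)@v
print("fins x",np.percentile(X,[1,99]),"expect -.040..+.008; y",np.percentile(Y,[1,99]),F[:,2].mean())
P=C[135:165,155:185].reshape(-1,3); P=P[(P[:,2]>.108)&(P[:,2]<.13)&(P[:,0]>.615)]; print("pin top",P.mean(0))
delta([.5,0,.1])
E
```

```text
fins x [-0.0403113   0.00803391] expect -.040..+.008; y [-0.02655265  0.02851315] 0.10776926162965345
pin top [0.6354919  0.26628456 0.11174584]
pos [ 0.5416 -0.1374  0.1691] heading y -2.32 z [ 0.  0. -1.] F [ 0.3  0.8 -0.2] clk 24.55 gap 0.07643786133501759
tool delta cm [13.55 -4.71  6.91]
```

View pics/zoomF.png

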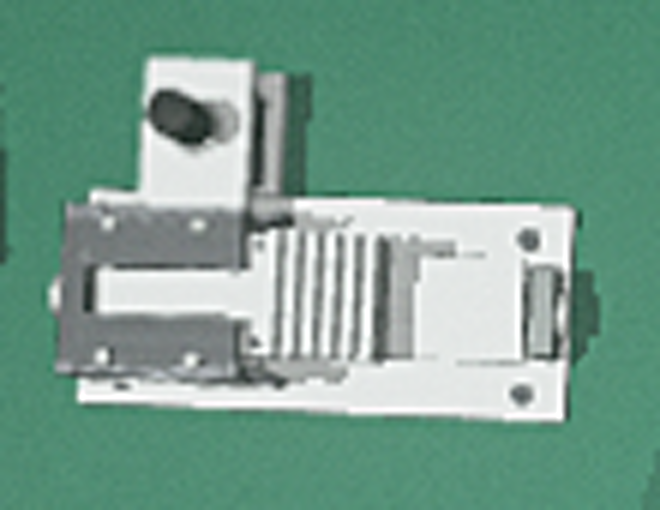

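The nose is under the lips with its fins at x -40 to +8 mm of the fixture, exactly as expected when home. The pin is seated and upright at crop (180,118). Handing in.

```bash
python3 -c "
from rig import *
print(finish_job())"
```

```text
the job is handed in; nothing more can be done
None
```

I handed the job in at about 24.6 s of the 72 s; the hand-in returned no verdict, but my last measurements show the cradle level and pinned, and the module home under the lips and released.

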